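# Clear and open the tool cupboard

### The job

Open up the small white tool cupboard on the bench. First clear the red drill out of the way of its doors: keep it upright, set it down standing on its battery in the middle of the green mat, hold it there a moment before letting go, and leave it standing still. Then swing the right-hand (active) door open until it stands square to the cupboard, push the red tab of the other door's bolt all the way down, and swing the left-hand (passive) door open square too; leave the blue drill, glue bottle, cardboard box and mallet where they are.

Things in the scene. Friction and masses are not known exactly. Their poses are not given: they have to be found in the camera images.
- cupboard: white bench-top cupboard, carcass 200 deep x 300 wide x 200 high, fixed to the bench. Origin: centre of its underside; own -x is the front (towards the robot), +y its left seen from the robot, z up. The doors' faces lie 124 mm ahead (-x) of the origin, door tops 200 mm above the bench. The top is a tray: floor at 150 mm, side and back walls to 200 mm, small boxes at its back, none above 200 mm
- active_door (a joint): right-hand door (hinge on the cupboard's -y side), 148 wide x 194 high x 24 thick, rad: 0 shut, grows as it swings towards the robot (anticlockwise from above); square is 1.57, stop 1.85; starts 0 to 0.1. Stays where left, friction 0.12 N m. A strip on its free edge overlaps the passive door's face by 15 mm and holds it shut; that edge also hides the bolt's tab
- active_handle (a point): grip point, 171 mm above the bench, on the active door's dark vertical round bar: 12 mm thick, 46 mm out from the door's face, reaching 71 mm below and 31 mm above this point, standoffs to the door 50 mm below and 13 mm above it; 105 mm along the door from its hinge. Axes turn with the door and equal the cupboard's when shut (own -x points out of the face)
- active_hinge (a point): point on the vertical hinge axis of the active door, on the door's face at its outer edge, level with the handle point
- passive_door (a joint): left-hand door (hinge on the cupboard's +y side), same size, rad: 0 shut, grows as it swings towards the robot (clockwise from above); square is 1.57, stop 1.85. Held shut by the active door's strip and by the bolt until both are out of the way. Stays where left, friction 0.12 N m
- passive_handle (a point): grip point on the passive door's handle; the same bar as on the active door, mirrored; axes turn with the door and equal the cupboard's when shut
- passive_hinge (a point): point on the vertical hinge axis of the passive door, on the door's face at its outer edge, level with the handle point
- bolt (a joint): flush bolt in the passive door's meeting edge, m of downward travel: 0 thrown (its rod stands in the keeper above the door), 0.022 fully drawn (stop); the rod leaves the keeper at 0.010. Starts 0 to 0.003. Stays where left; friction 4 N
- bolt_tab (a point): centre of the top face of the bolt's red tab: 10 mm thick (x), 8 mm high, sticks 34 mm sideways out of the passive door's meeting edge towards the active side (this point 19 mm from that edge); top 180 mm above the bench when thrown, 158 mm when drawn. Covered by the active door's edge until that door is open, then clear from above. Axes as the passive door's
- keeper (a point): top centre, 216 mm above the bench, of the dark steel keeper, 40 (x) x 27 (y) mm, fixed to the cupboard above and behind the passive door's top by the meeting line; the bolt's rod stands in it. Axes as the cupboard's
- drill_center (a point): centre, half-way up (83 mm above its foot), of the red drill standing on its battery, 166 tall, 0.65 to 0.95 kg, tips at about 12 degrees. Own z up, +x the way the chuck points. Foot 66 (x) x 44 (y), 40 high; handle 36 x 30; motor housing 114 to 166 mm above the foot, 52 wide (y), x -66 to +50; chuck 34 thick to x +95, bit to +114. Grip the housing across y, 57 mm above this point
- mat: green flat mat 120 x 120 x 4 mm, fixed to the bench, to the left or right of the cupboard; origin at the centre of its underside, on the bench
- spare_drill_center (a point): centre (83 mm above its foot) of the blue drill, same shape as the red one, standing 140 to 160 mm from the mat's centre on the robot's side; leave it alone
- glue_center (a point): centre (half-way up) of the white glue bottle, 60 mm diameter, 190 mm tall, standing left of the cupboard; leave it alone
- parts_box_center (a point): centre of the open cardboard box 130 (x) x 100 (y) x 70 mm high, on the other side from the mat; leave it alone
- mallet_center (a point): point on the handle of the mallet lying between robot and cupboard, 23 mm above the bench; handle (24 mm thick) reaches 132 mm to own -x, wooden head 46 x 90 x 46 mm centred 75 mm to own +x; leave it alone

How it is judged (in metres and radians):
On the way, in this order (a step that is already met when the one before it is completed fails the run):
1. the red drill is set down upright in the middle of the green mat while still held (horizontal distance between drill_center and mat below 0.035 m and angle between drill_center's own z axis and vertical below 0.1 rad and height (world z) of drill_center below 0.097 m and contact force between the fingers and drill above 0.5 N and linear speed of drill below 0.05 m/s), for 0.2 s.
2. the red drill has been let go and stands still on the mat (horizontal distance between drill_center and mat below 0.035 m and angle between drill_center's own z axis and vertical below 0.1 rad and height (world z) of drill_center below 0.097 m and contact force between each of the arm, the fingers and drill below 0.1 N and linear speed of drill below 0.02 m/s), for 0.3 s.
3. the active door is open square (value of joint active_door above 1.4 rad), for 0.1 s.
4. the bolt is drawn fully down (value of joint bolt above 0.017 m), for 0.1 s.
5. the passive door is open square (value of joint passive_door above 1.4 rad), for 0.1 s.
At the end, for the whole second after the job is handed in: both doors stand open at least 1.4 rad (80 degrees), the bolt is at least 17 mm down, and the red drill stands free, at rest and upright (within 0.1 rad) on the green mat, its centre within 35 mm of the mat's centre (value of joint each of active_door, passive_door above 1.4 rad and value of joint bolt above 0.017 m and horizontal distance between drill_center and mat below 0.035 m and angle between drill_center's own z axis and vertical below 0.1 rad and height (world z) of drill_center below 0.097 m and linear speed of drill below 0.02 m/s and angular speed of drill below 0.1 rad/s); the robot touches nothing.
It fails at once if the red drill leans or falls (more than 0.4 rad) (angle between drill_center's own z axis and vertical above 0.4 rad).
It fails at once if the blue drill is moved more than 30 mm (distance of spare_drill_center from where it was at the start of the episode above 0.03 m).
It fails at once if the glue bottle is moved more than 30 mm (distance of glue_center from where it was at the start of the episode above 0.03 m).
It fails at once if the cardboard box is moved more than 30 mm (distance of parts_box_center from where it was at the start of the episode above 0.03 m).
It fails at once if the mallet is moved more than 30 mm (distance of mallet_center from where it was at the start of the episode above 0.03 m).
It also fails if it takes over 72 s, if anything falls off the work surface, if the arm or the gripper's body presses on something with over 40 N, if the wrist force passes 120 N, or if a joint passes its speed limit or range.

### The arm

A 7-joint arm with a two-finger parallel gripper is mounted at the origin on the work surface. World frame = base frame: x ahead of the robot, y to its left, z up, the work surface at z = 0. Lengths are in m, angles in degrees, forces in N, time in s.
With the tool pointing down it reaches from about 0.4 to 0.875 m from the base axis. Payload 6.5 kg.
Tool frame: the origin (TCP) lies at the centre of the arm's flange, where the gripper is bolted on; the fingertips stand 166 mm ahead of it and the grasp point (between the pads) lies 147 mm ahead of it (bot.grasp_offset is the distance from the TCP to the grasp point, in m); z points along the fingers, y is the direction in which the jaws open and shut (so a half turn about z gives the same grasp; the last joint's range is limited). The gripper opens to 88 mm and grips with 3 to 60 N. Pads are 18 mm wide; open, the fingers measure 123 mm over their backs; the gripper's body (75 mm by 187 mm) begins 45 mm behind the grasp point.
Start: joints at [-70.944, 30.733, -0.252, 88.115, 0.149, 61.152, -4.079], TCP at [0.252, 0.599, 0.405] pointing down, gripper open.
Joint ranges: [-154.64, 154.64], [-21.42, 123.67], [-72.66, 72.17], [13.99, 137.28], [-74.86, 254.86], [10.95, 109.41], [-158.01, 158.01]. Speed limits (degrees/s): [136.94, 136.94, 180, 180, 180, 180, 180].

### API

Orientations are given as a 3x3 rotation matrix whose columns are the frame's x, y, z axes.
In Python, from workcell import bot gives the robot as it stands. The module is installed in compiled form; this text tells all that it offers.
- The arm moves only by the shell command python3 -m pendant 'ROWS' [FORCE]. ROWS is JSON, a list that holds one entry, the list of rows, each a list of 5 numbers: the finger opening in cm, from 0 to 8.81, then the shift along the tool's x, y, z in cm, then the turn about the tool's z in rad. In form: [[[grip, tx, ty, tz, turn], ...]]. A call has exactly 10 rows; each row shifts and turns the commanded pose from where the row before left it, along the tool's axes as they then stand; what a row does not reach is not made up. A row lasts 1/8 s, in which the tool goes at most 62.5 mm and 10.7 degrees, less where a joint would pass 70% of its speed; a pose out of reach is approached as far as the arm can. A call with a gripper value outside its range is refused whole. The fingers move at their own pace and stop on an object; FORCE is the grip in N (left out, the last holds). Time passes only in rows, so rows that do not move let the fingers close, or fill a call up. It gives the time, the measured TCP pose, the force and the opening at its end, in the units of the state.
- bot.state(): the state, without advancing time (a new reading comes with each control period).
- bot.camera(name): name is "scene" or "side" or "wrist"; returns a dict with "image" (384x512x3 uint8, blue, green, red), "K" (3x3 intrinsics, pixels), "view" (4x4, takes a point from world to camera coordinates). Camera axes: x right, y up, looking along -z (the intrinsics and any distortion apply to the point x, -y, -z); pixel columns grow to the right and rows downward; lengths in m; the calibration is good to about 2 mm. A picture is of the moment at which its call begins. There is no depth.
- bot.finish_job(): hands the job in, once; it reports no verdict.
Trained networks look in a picture, given as the dict that the camera call returned (one of the last four; its "shot" number tells which), for a name from the list of things; names that differ only in an ending like _2 or _b are one class to them, and where a whole thing is asked for, a point or a joint stands for the part that bears it (a point fixed in the world has none). Each returns a list of dicts, best first, with "score" (0 to 1); they miss things now and then, are a little off and sometimes report something else, mostly with a low value. They report only what shows in the picture. A call takes as long as a camera call.
- bot.masks_of(picture, thing): "mask" (384x512 bool, what is visible of it).
- bot.mark_of(picture, thing): "point" ([x, y, z] in m, in world coordinates, good to about 4 mm: a listed point, or the origin of a listed thing).
The state is a dict: "clock": time; "q": joint angles; "qvel": joint speeds; "joint_efforts": joint torques, N m; "tcp_pos": TCP position; "tool_rot": TCP orientation; "contact_force": force on the tool from outside, world axes, zero at the start; "ft_torque": the same for the moment, N m; "width": finger opening in m.
Only numpy, scipy, OpenCV 4.12 (cv2) and the standard library are available. Lean on these libraries where they do the work, as an engineer would, in place of code of your own. Each camera call takes 0.05 s, during which the arm holds its last target.

## Working session

There is one attempt and no reset: what is moved stays moved. The work goes in short steps, Python scripts to look and compute and a shell command to move; the robot and the scene stay as the last step left them, time stands still between calls to the robot, and variables do not carry over. Pictures are saved under pics/ and viewed, and the job is handed in when it is done.

```bash
mkdir -p pics; ls
cat > h.py <<'E'
import numpy as np, cv2, json
from workcell import bot
np.set_printoptions(precision=4,suppress=True)
def st():
    s=bot.state(); print('t',s['clock'],'tcp',np.array(s['tcp_pos']),'w',s['width'],'F',np.array(s['contact_force'])); print(np.array(s['tool_rot'])); print('q',np.array(s['q'])); return s
def px(c,p):
    p=np.asarray(p,float); v=(np.array(c['view'])@np.r_[p,1])[:3]; v=np.array([v[0],-v[1],-v[2]]); u=np.array(c['K'])@v; return u[:2]/u[2]
def save(c,n,s=1.5): 
    im=c['image']; cv2.imwrite('pics/'+n,cv2.resize(im,None,fx=s,fy=s))
E
python3 - <<'E'
from h import *
s=st()
cs={n:bot.camera(n) for n in ('scene','side','wrist')}
for n,c in cs.items():
    save(c,'a_'+n+'.png')
    print(n,c.keys())
for n in ('scene','side'):
    for t in ['cupboard','drill_center','mat','spare_drill_center','glue_center','parts_box_center','mallet_center','active_handle','active_hinge','passive_handle','passive_hinge','keeper']:
        r=bot.mark_of(cs[n],t)
        print(n,t,[(np.array(d['point']),round(d['score'],2)) for d in r[:2]])
E
```

```text
pics
t 0.0 tcp [0.2523 0.5987 0.4039] w 0.0883026013574649 F [ 0.0869 -0.4652  0.7598]
[[-0.9216  0.3882 -0.0005]
 [ 0.3882  0.9216 -0.0016]
 [-0.0001 -0.0016 -1.    ]]
q [-70.9447  30.7752  -0.2549  88.1703   0.1498  61.1491  -4.0794]
scene dict_keys(['image', 'K', 'view', 'shot'])
side dict_keys(['image', 'K', 'view', 'shot'])
wrist dict_keys(['image', 'K', 'view', 'shot'])
scene cupboard [(array([0.7588, 0.0335, 0.0061]), 0.6)]
scene drill_center [(array([0.4801, 0.0204, 0.0787]), 0.84)]
scene mat [(array([ 0.4374,  0.3873, -0.0028]), 0.82)]
scene spare_drill_center [(array([0.297 , 0.352 , 0.0833]), 0.91)]
scene glue_center [(array([0.677 , 0.2647, 0.0972]), 0.69)]
scene parts_box_center [(array([ 0.4377, -0.3586,  0.0337]), 0.69)]
scene mallet_center [(array([0.6245, 0.1756, 0.1688]), 0.74), (array([0.3756, 0.0705, 0.0202]), 0.62)]
scene active_handle [(array([ 0.5731, -0.0218,  0.1715]), 0.66)]
scene active_hinge [(array([ 0.636 , -0.119 ,  0.1688]), 0.96)]
scene passive_handle [(array([0.5846, 0.0745, 0.1703]), 0.7)]
scene passive_hinge [(array([0.6256, 0.1797, 0.1696]), 0.9)]
scene keeper [(array([0.6452, 0.0454, 0.217 ]), 0.59)]
side cupboard []
side drill_center [(array([0.4787, 0.0224, 0.0799]), 0.6)]
side mat [(array([ 0.4365,  0.3833, -0.0043]), 0.86), (array([ 0.6327, -0.119 ,  0.1701]), 0.64)]
side spare_drill_center [(array([0.2984, 0.3526, 0.0847]), 0.58)]
side glue_center [(array([0.6732, 0.2657, 0.0951]), 0.49)]
side parts_box_center [(array([ 0.4372, -0.3624,  0.0356]), 0.81)]
side mallet_center [(array([0.3825, 0.0682, 0.0194]), 0.65)]
side active_handle [(array([ 0.5766, -0.0266,  0.1683]), 0.68)]
side active_hinge [(array([ 0.6353, -0.1196,  0.1702]), 0.96)]
side passive_handle [(array([0.5863, 0.0782, 0.1744]), 0.74)]
side passive_hinge [(array([0.6234, 0.1792, 0.1675]), 0.66)]
side keeper [(array([0.6454, 0.0457, 0.2179]), 0.98)]
```

View pics/a_scene.png

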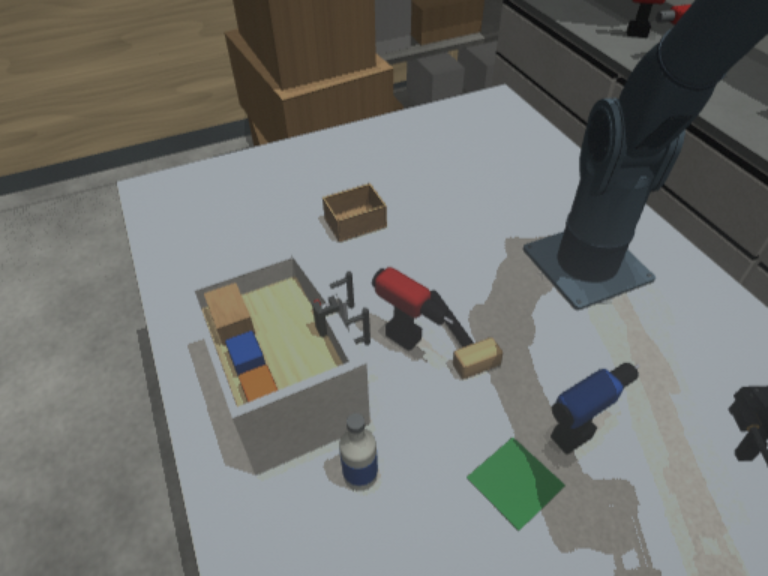

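View pics/a_side.png

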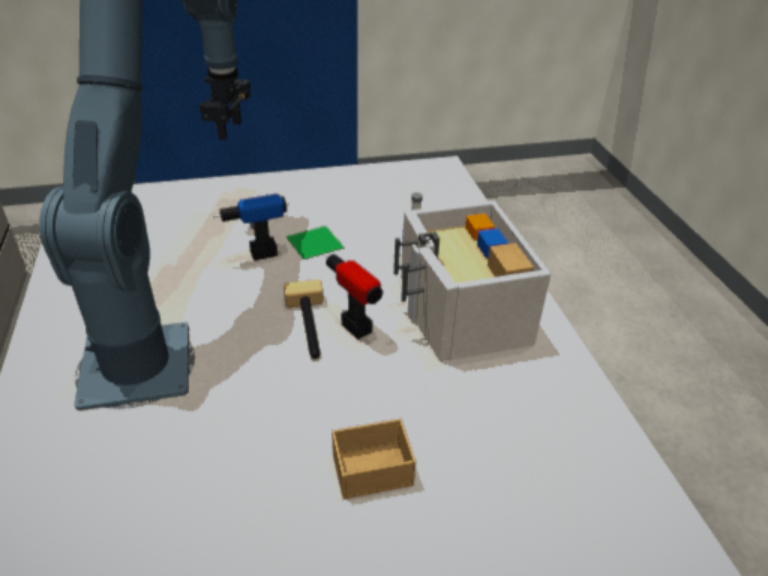

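View pics/a_wrist.png

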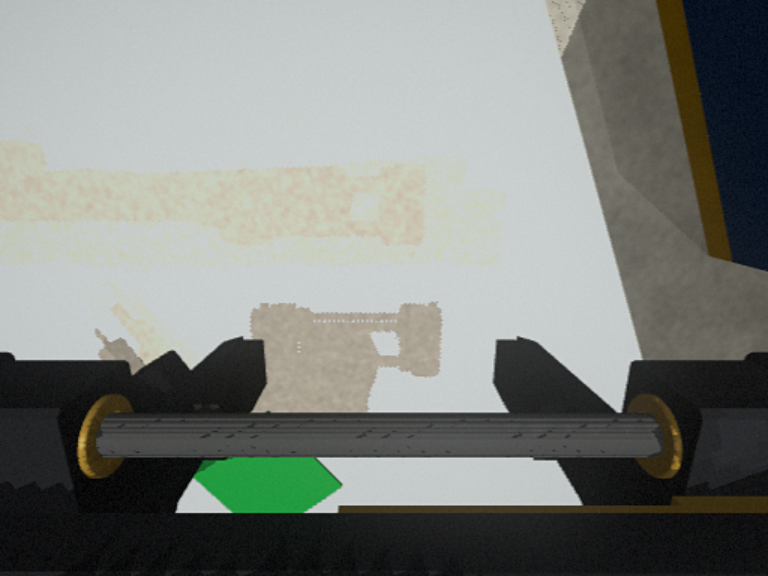

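Scene: red drill (scene ~(400,295)) stands in front of the doors with its chuck towards the mallet. The blue drill (590,400) is near the mat (517,482), glue is by the cupboard's left side and the box is on the right. Next I'll fit the drill's yaw from the masks.

```bash
cat > fit.py <<'E'
from h import *
from scipy.optimize import minimize
def boxpts(x0,x1,y0,y1,z0,z1):
    return np.array([[x,y,z] for x in (x0,x1) for y in (y0,y1) for z in (z0,z1)])
B=[boxpts(-.033,.033,-.022,.022,-.083,-.043),boxpts(-.018,.018,-.015,.015,-.043,.031),boxpts(-.066,.05,-.026,.026,.031,.083),boxpts(.05,.095,-.017,.017,.040,.074),boxpts(.095,.114,-.004,.004,.053,.061)]
def sil(c,x,y,yaw,z=.083):
    m=np.zeros((384*2,512*2),np.uint8); R=np.array([[np.cos(yaw),-np.sin(yaw),0],[np.sin(yaw),np.cos(yaw),0],[0,0,1]])
    for b in B:
        p=b@R.T+[x,y,z]; u=np.array([px(c,q) for q in p])*2
        cv2.fillConvexPoly(m,cv2.convexHull(u.astype(np.float32)).astype(np.int32),1)
    return cv2.resize(m,(512,384),interpolation=cv2.INTER_AREA)>0
def fit(cs,ms,p0,z=.083,free=True):
    def cost(p):
        e=0
        for c,m in zip(cs,ms):
            s=sil(c,*p,z); e+=1-(s&m).sum()/max(1,(s|m).sum())
        return e
    best=None
    if free:
        g=[(cost([p0[0],p0[1],a]),a) for a in np.arange(-np.pi,np.pi,.15)]
        a0=min(g)[1]
    else: a0=p0[2]
    sx=[[p0[0],p0[1],a0]]+[[p0[0]+.01,p0[1],a0],[p0[0],p0[1]+.01,a0],[p0[0],p0[1],a0+.15]]
    r=minimize(cost,sx[0],method='Nelder-Mead',options=dict(initial_simplex=sx,xatol=3e-4,fatol=1e-3))
    return r
E
python3 - <<'E'
from fit import *
cs=[bot.camera('scene'),bot.camera('side')]
for t,p0 in (('drill_center',(.479,.021)),('spare_drill_center',(.298,.352))):
    ms=[bot.masks_of(c,t)[0]['mask'] for c in cs]
    print(t,[m.sum() for m in ms])
    r=fit(cs,ms,p0); print(r.x,np.degrees(r.x[2]),r.fun)
    for i in (0,1):
        r=fit([cs[i]],[ms[i]],p0); print(i,r.x,r.fun)
E
```

```text
drill_center [np.int64(1473), np.int64(1038)]
[0.4822 0.0237 1.9216] 110.10171445486583 0.3715981490873973
0 [0.4812 0.0261 1.9282] 0.16619398752127057
1 [0.4829 0.0247 1.8587] 0.1870560378847672
spare_drill_center [np.int64(1740), np.int64(996)]
[ 0.3015  0.3564 -2.9274] -167.72801737286017 0.3387100783996715
0 [ 0.2993  0.3558 -2.95  ] 0.12481127327629593
1 [ 0.3024  0.3593 -2.9323] 0.19870759289176088
```

Run:
```python
from fit import *
out=[]
for n in ('scene','side'):
    c=bot.camera(n); m=bot.masks_of(c,'drill_center')[0]['mask']
    for yaw in (1.92,):
        im=c['image'].copy(); s=sil(c,.481,.023,yaw).astype(np.uint8)
        cn,_=cv2.findContours(s,cv2.RETR_EXTERNAL,cv2.CHAIN_APPROX_NONE); 
        u=px(c,(.481,.023,.14)).astype(int); big=cv2.resize(im,None,fx=6,fy=6)
        x0,y0=(u-32)*6
        cv2.drawContours(big,[k*6+3 for k in cn],-1,(0,255,0),1)
        cn,_=cv2.findContours(m.astype(np.uint8),cv2.RETR_EXTERNAL,cv2.CHAIN_APPROX_NONE); 
        cv2.drawContours(big,[k*6+3 for k in cn],-1,(255,255,0),1)
        out.append(big[y0:y0+390,x0:x0+390])
cv2.imwrite('pics/b.png',np.hstack(out))
for y in (1.92,1.92-np.pi): print([ (lambda s,m:(s&m).sum()/(s|m).sum())(sil(c,.481,.023,y),m)])
```

```text
[np.float64(0.8459237097980553)]
[np.float64(0.7714083510261854)]
```

View pics/b.png

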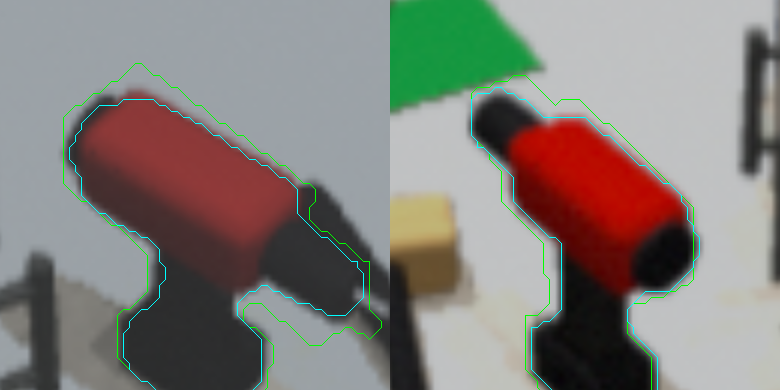

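```bash
cat >> fit.py <<'E'
def cyl(x0,x1,r,zc):
    return np.array([[x,r*np.cos(t),zc+r*np.sin(t)] for x in (x0,x1) for t in np.arange(0,6.28,.393)])
B=[B[0],B[1],cyl(-.066,.05,.026,.057),cyl(.05,.095,.017,.057)]
E
python3 - <<'E'
from fit import *
cs=[bot.camera('scene'),bot.camera('side')]
for t,p0 in (('drill_center',(.479,.021)),('spare_drill_center',(.298,.352))):
    ms=[bot.masks_of(c,t)[0]['mask'] for c in cs]
    r=fit(cs,ms,p0); print(r.x,np.degrees(r.x[2]),r.fun)
    for i in (0,1):
        r=fit([cs[i]],[ms[i]],p0); print(i,r.x,r.fun)
E
```

```text
[0.483  0.0238 2.037 ] 116.71038035092566 0.29458495326329714
0 [0.4787 0.0236 2.0021] 0.11550940947436728
1 [0.4868 0.0274 2.01  ] 0.12311557788944727
[ 0.3015  0.3547 -2.9834] -170.93576294940382 0.23877812516016605
0 [ 0.3011  0.354  -2.9772] 0.11179775280898874
1 [ 0.3018  0.3586 -2.9872] 0.11275415896487984
```

```bash
python3 -m pendant '[[[8.8,-4.2,-4.2,0,0],[8.8,-4.2,-4.2,0,0],[8.8,-4.2,-4.2,0,0],[8.8,-4.2,-4.2,0,0],[8.8,-4.2,-4.2,0,0],[8.8,-4.2,-4.2,0,0],[8.8,-4.2,-4.2,0,0],[8.8,-4.2,-4.2,0,0],[8.8,-4.2,-4.2,0,0],[8.8,-4.2,-4.2,0,0]]]' 40
cat >> h.py <<'E'
def go(target,jaw=None):
    """shift in tool axes (cm) after turning to jaw angle(deg); target TCP"""
    s=bot.state(); R=np.array(s['tool_rot']); a=np.degrees(np.arctan2(R[1,1],R[0,1]))
    t=0
    if jaw is not None:
        d=(jaw-a+90)%180-90; t=-np.radians(d)
    d=np.asarray(target)-np.array(s['tcp_pos'])
    c,sn=np.cos(t),np.sin(t); R2=R@np.array([[c,-sn,0],[sn,c,0],[0,0,1]])
    print('t',round(s['clock'],2),'tcp',np.array(s['tcp_pos']),'jaw',a,'turn',t,'shift before turn',100*R.T@d,'after turn',100*R2.T@d,'w',s['width'],'F',np.array(s['contact_force']))
E
python3 -c "
from h import *
go([.481,.023,.287],25)"
```

```text
clock: 3.4
tcp_pos: [0.4769, 0.0471, 0.4051]
tool_rot: [[-0.922, 0.388, 0.001], [0.388, 0.922, 0.0], [-0.001, 0.001, -1.0]]
contact_force: [0.3, 0.8, -0.6]
width: 0.088
t 3.4 tcp [0.4769 0.0471 0.4051] jaw 67.16664749144955 turn 0.7359468332536022 shift before turn [-1.304  -2.0691 11.8143] after turn [-2.3555 -0.6582 11.8143] w 0.08802923400863248 F [ 0.2755  0.7678 -0.6394]
```

```bash
python3 -m pendant '[[[8.8,0,0,0,0.15],[8.8,0,0,0,0.15],[8.8,0,0,0,0.15],[8.8,0,0,0,0.15],[8.8,0,0,0,0.136],[8.8,-1.2,-0.3,0,0],[8.8,-1.2,-0.4,0,0],[8.8,0,0,1.5,0],[8.8,0,0,1.5,0],[8.8,0,0,0,0]]]'
python3 - <<'E'
from h import *
go([.481,.023,.287],25)
c=bot.camera('wrist'); im=c['image'].copy()
ax=np.array([np.cos(np.radians(115)),np.sin(np.radians(115)),0]);ce=np.array([.481,.023,.14])
for k in (-.066,.05,.095):
    for w in (-.026,.026):
        print(k,w,px(c,ce+ax*k+np.array([-ax[1],ax[0],0])*w))
        cv2.circle(im,tuple(int(v) for v in px(c,ce+ax*k+np.array([-ax[1],ax[0],0])*w)),3,(0,255,0),-1)
c['image']=im; save(c,'c.png')
E
```

```text
clock: 4.65
tcp_pos: [0.4794, 0.0244, 0.373]
tool_rot: [[-0.423, 0.906, -0.003], [0.906, 0.423, -0.001], [0.001, -0.003, -1.0]]
contact_force: [-0.9, -0.7, -0.2]
width: 0.088
t 4.65 tcp [0.4794 0.0244 0.373 ] jaw 25.029799614110164 turn 0.0005201013820460632 shift before turn [-0.2025  0.1131  8.5964] after turn [-0.2025  0.1133  8.5964] w 0.08803440853150103 F [-0.8863 -0.7205 -0.2466]
-0.066 -0.026 [285.543  277.7394]
-0.066 0.026 [226.0561 277.5882]
0.05 -0.026 [290.5885 143.682 ]
0.05 0.026 [222.103  143.6128]
0.095 -0.026 [292.9826  80.0734]
0.095 0.026 [220.2275  80.0527]
```

View pics/c.png

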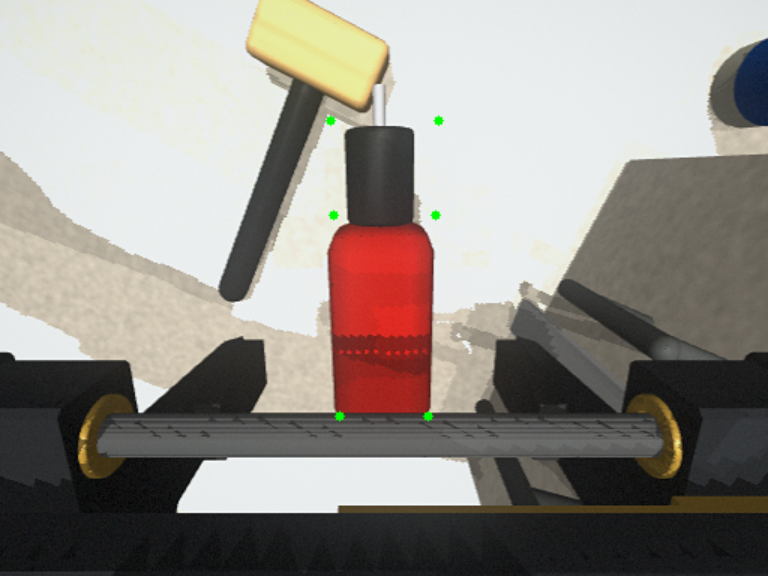

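```bash
python3 -m pendant '[[[8.8,-0.4,0,0,0],[8.8,0,0,1.5,0],[8.8,0,0,1.5,0],[8.8,0,0,1.5,0],[8.8,0,0,1.5,0],[8.8,0,0,1.5,0],[8.8,0,0,1.0,0],[8.8,0,0,0,0],[4.0,0,0,0,0],[4.0,0,0,0,0]]]' 40
python3 -m pendant '[[[4,0,0,0,0],[4,0,0,0,0],[4,0,0,0,0],[4,0,0,0,0],[4,0,0,-0.5,0],[4,0,0,-1,0],[4,0,0,-1,0],[4,0,0,-1.5,0],[4,0,0,-1.5,0],[4,0,0,-1.5,0]]]' 40
python3 - <<'E'
from h import *
go([.447,.387,.287])
save(bot.camera('side'),'d.png')
E
```

```text
clock: 5.95
tcp_pos: [0.4821, 0.0205, 0.2902]
tool_rot: [[-0.422, 0.906, 0.001], [0.906, 0.422, 0.0], [-0.0, 0.001, -1.0]]
contact_force: [-0.6, -0.2, 0.6]
width: 0.0699
clock: 7.2
tcp_pos: [0.4818, 0.0205, 0.361]
tool_rot: [[-0.422, 0.906, 0.001], [0.906, 0.422, 0.0], [-0.0, 0.001, -1.0]]
contact_force: [0.6, 0.5, -6.1]
width: 0.0512
t 7.2 tcp [0.4818 0.0205 0.361 ] jaw 24.981336895294444 turn 0 shift before turn [34.6936 12.317   7.4009] after turn [34.6936 12.317   7.4009] w 0.051175045778369926 F [ 0.5998  0.4709 -6.0952]
```

View pics/d.png

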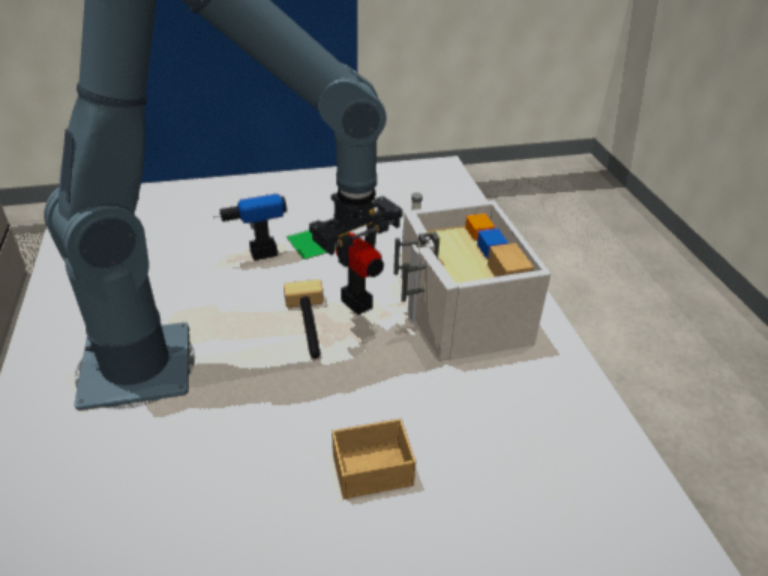

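```bash
python3 -m pendant '[[[4,1,0.35,0,0],[4,2,0.7,0,0],[4,3,1.07,0,0],[4,3,1.07,0,0],[4,3,1.07,0,0],[4,3,1.07,0,0],[4,3,1.07,0,0],[4,3,1.07,0,0],[4,3,1.07,0,0],[4,2,0.7,0,0]]]' 40
python3 -m pendant '[[[4,2,0.7,0,0],[4,2,0.7,0,0],[4,2,0.7,0,0],[4,1.5,0.6,0,0],[4,1.2,0.4,0,0],[4,0,0,0,0],[4,0,0,1.5,0],[4,0,0,1.5,0],[4,0,0,1,0],[4,0,0,0,0]]]' 40
python3 - <<'E'
from fit import *
go([.447,.387,.291])
cs=[bot.camera('scene'),bot.camera('side')]
save(cs[0],'e.png')
for c in cs:
  for t in ('drill_center','mat'):
    for d in bot.mark_of(c,t)[:1]: print(t,np.array(d['point']),d['score'])
E
```

```text
clock: 8.5
tcp_pos: [0.4547, 0.2974, 0.3589]
tool_rot: [[-0.424, 0.905, -0.001], [0.905, 0.424, -0.0], [0.0, -0.001, -1.0]]
contact_force: [0.3, 0.3, -6.7]
width: 0.0518
clock: 9.75
tcp_pos: [0.4469, 0.3866, 0.3184]
tool_rot: [[-0.422, 0.907, -0.002], [0.907, 0.422, -0.002], [-0.001, -0.002, -1.0]]
contact_force: [-1.0, -0.1, -6.3]
width: 0.052
t 9.75 tcp [0.4469 0.3866 0.3184] jaw 24.963203115668854 turn 0 shift before turn [0.0285 0.0344 2.7397] after turn [0.0285 0.0344 2.7397] w 0.05204020709896085 F [-1.0277 -0.0888 -6.2956]
drill_center [0.4452 0.3837 0.1071] 0.79
mat [ 0.4366  0.3833 -0.0023] 0.67
mat [ 0.4397  0.3818 -0.0025] 0.74
```

View pics/e.png

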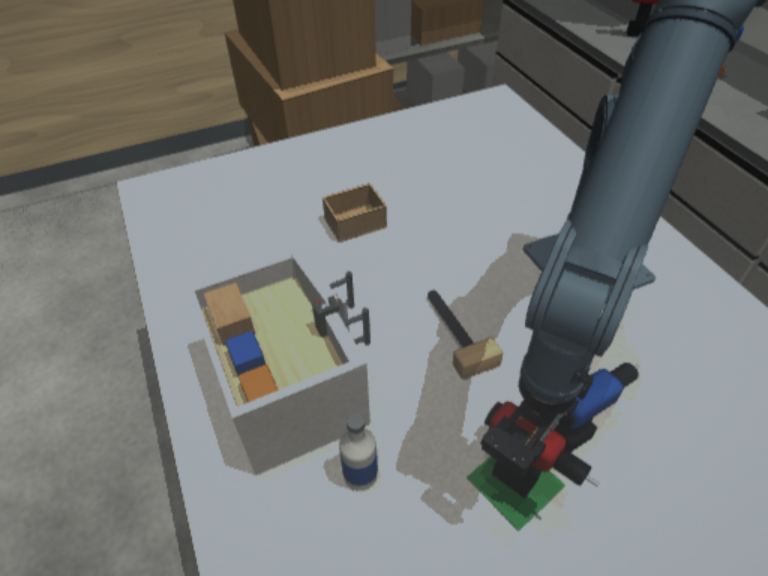

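```bash
python3 -m pendant '[[[4,0,0,0.8,0],[4,0,0,0.7,0],[4,0,0,0.4,0],[4,0,0,0.2,0],[4,0,0,0.15,0],[4,0,0,0.1,0],[4,0,0,0.1,0],[4,0,0,0,0],[4,0,0,0,0],[4,0,0,0,0]]]' 40
python3 -c "
from h import *
go([.447,.387,.294])"
```

```text
clock: 11.3
tcp_pos: [0.4472, 0.3872, 0.2953]
tool_rot: [[-0.422, 0.906, 0.0], [0.906, 0.422, 0.0], [-0.0, 0.0, -1.0]]
contact_force: [0.7, -0.1, -7.2]
width: 0.0515
t 11.3 tcp [0.4472 0.3872 0.2953] jaw 24.983520205011285 turn 0 shift before turn [-0.0104 -0.0223  0.1279] after turn [-0.0104 -0.0223  0.1279] w 0.051472587580594906 F [ 0.6674 -0.0796 -7.1581]
```

Not in contact yet (force unchanged), so I'll creep down further.

```bash
python3 -m pendant '[[[4,0,0,0.1,0],[4,0,0,0.1,0],[4,0,0,0.05,0],[4,0,0,0.05,0],[4,0,0,0,0],[4,0,0,0,0],[4,0,0,0,0],[4,0,0,0,0],[4,0,0,0,0],[4,0,0,0,0]]]' 30
python3 -c "
from h import *
go([.447,.387,.294])"
```

```text
clock: 12.55
tcp_pos: [0.4474, 0.3872, 0.294]
tool_rot: [[-0.422, 0.907, -0.0], [0.907, 0.422, 0.001], [0.001, 0.0, -1.0]]
contact_force: [-4.1, -3.7, 11.0]
width: 0.0515
t 12.55 tcp [0.4474 0.3872 0.294 ] jaw 24.97145300795037 turn 0 shift before turn [-0.0023 -0.0401 -0.0036] after turn [-0.0023 -0.0401 -0.0036] w 0.05146792419983687 F [-4.1349 -3.6797 11.0434]
```

```bash
python3 -m pendant '[[[4,0,0,-0.12,0],[4,0,0,0,0],[4,0,0,0,0],[5.4,0,0,0,0],[6.0,0,0,0,0],[6.8,0,0,0,0],[7.4,0,0,0,0],[7.4,0,0,0,0],[7.4,0,0,0,0],[7.4,0,0,0,0]]]' 30
python3 - <<'E'
from fit import *
go([.447,.387,.4])
cs=[bot.camera('scene'),bot.camera('side')]
save(cs[0],'f.png')
for c in cs:
  for t in ('drill_center',):
    for d in bot.mark_of(c,t)[:1]: print(t,np.array(d['point']),d['score'])
E
```

```text
clock: 13.8
tcp_pos: [0.4472, 0.3872, 0.2934]
tool_rot: [[-0.422, 0.906, 0.0], [0.906, 0.422, 0.0], [-0.0, 0.0, -1.0]]
contact_force: [-0.0, -1.1, -0.2]
width: 0.0744
t 13.8 tcp [0.4472 0.3872 0.2934] jaw 24.984160309504297 turn 0 shift before turn [ -0.0106  -0.0219 -10.6551] after turn [ -0.0106  -0.0219 -10.6551] w 0.07436813633998189 F [-0.0064 -1.0783 -0.2359]
drill_center [0.4468 0.3872 0.0844] 0.73
drill_center [0.4471 0.3905 0.0836] 0.98
```

View pics/f.png

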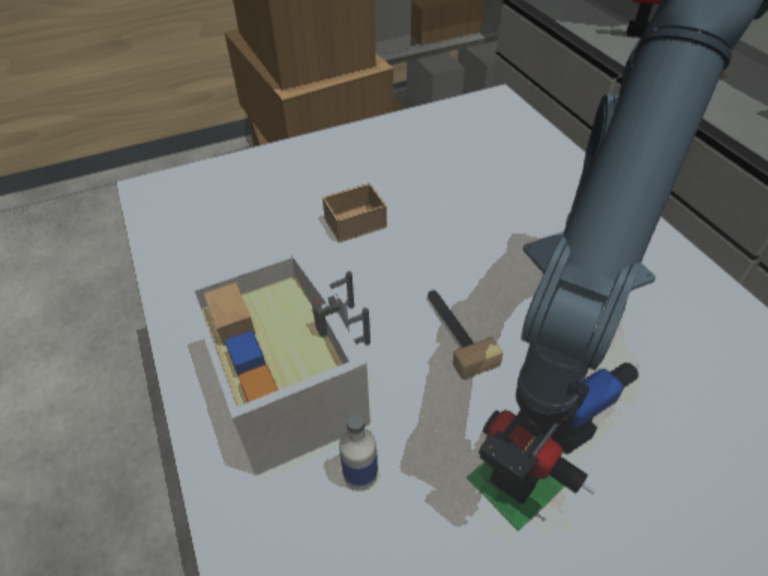

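Drill stands on the mat (scene (515,480)), released. Next: raise and move over the active handle.

```bash
python3 -m pendant '[[[7.4,0,0,-0.5,0],[7.4,0,0,-1.5,0],[7.4,0,0,-2.5,0],[7.4,0,0,-3,0],[7.4,0,0,-3,0],[7.4,-2,-0.3,0,0],[7.4,-5,-0.7,0,0],[7.4,-5.3,-0.7,0,0],[7.4,-5.3,-0.7,0,0],[7.4,-5.3,-0.7,0,0]]]' 20
python3 -m pendant '[[[5,-5.3,-0.7,0,0],[5,-5.3,-0.7,0,0],[5,-5.3,-0.7,0,0],[5,-3.8,-0.5,0,0],[5,0,0,0,0.17],[5,0,0,0,0.17],[5,0,0,0,0.17],[5,0,0,0,0.17],[5,0,0,0,0.17],[5,0,0,0,0.17]]]' 20
python3 - <<'E'
from fit import *
go([.575,-.024,.327],98)
st()
cs=[bot.camera('scene'),bot.camera('side')]
for c in cs:
  for t in ('active_handle','active_hinge','passive_handle','drill_center'):
    for d in bot.mark_of(c,t)[:1]: print(t,np.array(d['point']),d['score'])
E
```

```text
clock: 15.25
tcp_pos: [0.5158, 0.1636, 0.3982]
tool_rot: [[-0.421, 0.907, -0.001], [0.907, 0.421, -0.001], [-0.0, -0.001, -1.0]]
contact_force: [1.1, 0.6, 0.8]
width: 0.0743
clock: 16.5
tcp_pos: [0.5746, -0.0242, 0.398]
tool_rot: [[0.557, 0.831, -0.001], [0.831, -0.557, -0.0], [-0.001, -0.001, -1.0]]
contact_force: [-0.1, -1.0, 0.0]
width: 0.0504
t 16.5 tcp [ 0.5746 -0.0242  0.398 ] jaw -33.84979068790379 turn 0.8403796880205125 shift before turn [0.0415 0.0279 7.1043] after turn [ 0.0485 -0.0123  7.1043] w 0.05042031797303332 F [-0.1266 -0.9712  0.048 ]
t 16.5 tcp [ 0.5746 -0.0242  0.398 ] w 0.05042031797303332 F [-0.1266 -0.9712  0.048 ]
[[ 0.557   0.8305 -0.0011]
 [ 0.8305 -0.557  -0.0003]
 [-0.0009 -0.0008 -1.    ]]
q [-29.0906  27.3042  36.4874 101.8007 -18.914   57.1901 -19.0905]
active_handle [ 0.5755 -0.023   0.1741] 0.96
active_hinge [ 0.6351 -0.1196  0.1696] 0.95
passive_handle [0.5852 0.0719 0.17  ] 0.69
drill_center [0.4456 0.3842 0.0866] 0.72
active_handle [ 0.5775 -0.03    0.1658] 0.72
active_hinge [ 0.6315 -0.1198  0.1709] 0.7
passive_handle [0.5824 0.0786 0.1709] 0.57
drill_center [0.2993 0.3512 0.0852] 0.72
```

```bash
python3 -m pendant '[[[5,0,0,0,0.17],[5,0,0,0,0.17],[5,0,0,0,0.17],[5,0,0,0,0.17],[5,0,0,0,0.15],[5,0,0,1,0],[5,0,0,1,0],[5,0,0,0.5,0],[5,0,0,0,0],[5,0,0,0,0]]]' 20
python3 - <<'E'
from fit import *
go([.575,-.024,.327],98)
c=bot.camera('wrist'); im=c['image']
for z in (.202,.1):
    u=px(c,(.575,-.024,z)); print(z,u)
    cv2.circle(im,(int(u[0]),int(u[1])),3,(0,255,0),-1)
save(c,'g.png')
print(np.array(bot.state()['q']))
for t in ('active_handle','active_hinge','passive_handle','passive_hinge'):
    for d in bot.mark_of(c,t)[:1]: print(t,np.array(d['point']),d['score'])
E
```

```text
clock: 18.25
tcp_pos: [0.5755, -0.0232, 0.3736]
tool_rot: [[0.988, 0.156, 0.0], [0.156, -0.988, 0.0], [0.0, 0.0, -1.0]]
contact_force: [0.1, 1.0, 1.3]
width: 0.0499
t 18.25 tcp [ 0.5755 -0.0232  0.3736] jaw -80.99750615553991 turn 0.017496818316804746 shift before turn [-0.0663  0.0721  4.664 ] after turn [-0.065   0.0733  4.664 ] w 0.049923609398905694 F [0.1038 0.983  1.2805]
0.202 [252.5883 236.7673]
0.1 [252.6387 190.7198]
[-35.7564  32.4779  46.8368 103.3195 -28.0303  56.4783 -58.4145]
active_handle [ 0.5797 -0.0235  0.1735] 0.62
active_hinge [ 0.6343 -0.1209  0.1713] 0.63
passive_handle [0.5854 0.0718 0.1676] 0.75
```

View pics/g.png

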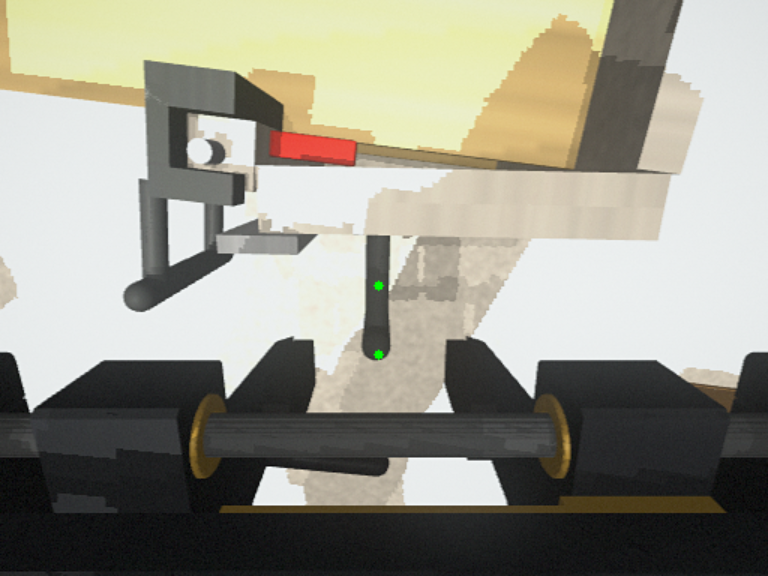

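```bash
python3 -m pendant '[[[5,0.35,0.05,0,0],[5,0,0,1.2,0],[5,0,0,1.2,0],[5,0,0,1.2,0],[5,0,0,1.0,0],[5,0,0,0,0],[0.5,0,0,0,0],[0.5,0,0,0,0],[0.5,0,0,0,0],[0.5,0,0,0,0]]]' 20
python3 - <<'E'
from fit import *
go([.579,-.023,.327],98)
c=bot.camera('wrist'); save(c,'g2.png')
E
```

```text
clock: 19.75
tcp_pos: [0.5787, -0.0221, 0.3275]
tool_rot: [[0.988, 0.157, -0.001], [0.157, -0.988, 0.002], [-0.001, -0.002, -1.0]]
contact_force: [-4.3, 9.3, 6.2]
width: 0.0124
t 19.75 tcp [ 0.5787 -0.0221  0.3275] jaw -80.99404375136038 turn 0.017557248669772103 shift before turn [0.0147 0.0963 0.0473] after turn [0.0163 0.0961 0.0473] w 0.012445424977356017 F [-4.2555  9.2597  6.2336]
```

View pics/g2.png

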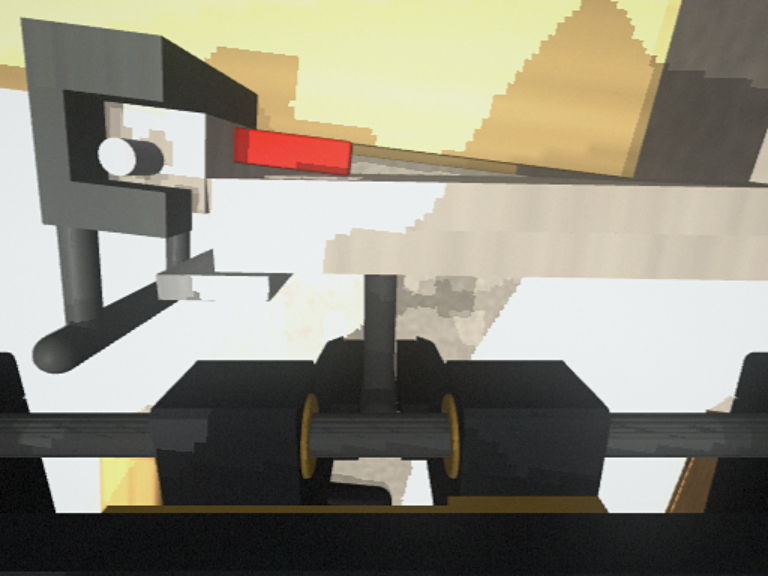

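The bar is gripped (12.4 mm, between the pads at ~(380,385)). Swinging it along its arc.

```bash
python3 -m pendant '[[[0.5,-0.82,0.35,0,-0.078],[0.5,-0.82,0.35,0,-0.078],[0.5,-0.82,0.35,0,-0.078],[0.5,-0.82,0.35,0,-0.078],[0.5,-0.82,0.35,0,-0.078],[0.5,-0.82,0.35,0,-0.078],[0.5,-0.82,0.35,0,-0.078],[0.5,-0.82,0.35,0,-0.078],[0.5,-0.82,0.35,0,-0.078],[0.5,0,0,0,0]]]' 15
python3 - <<'E'
from fit import *
s=st(); H=np.array([.6345,-.1198]); v=np.array(s['tcp_pos'])[:2]-H
print(np.linalg.norm(v),'theta',np.arctan2(v[1],v[0])-np.radians(115.8+0.0))
c=bot.camera('wrist'); save(c,'h.png')
E
```

```text
clock: 21.05
tcp_pos: [0.5284, -0.0839, 0.3276]
tool_rot: [[0.655, 0.756, 0.001], [0.756, -0.655, -0.001], [0.0, 0.001, -1.0]]
contact_force: [1.4, -0.7, -2.5]
width: 0.0108
t 21.05 tcp [ 0.5284 -0.0839  0.3276] w 0.010790157148653418 F [ 1.3971 -0.6573 -2.465 ]
[[ 0.6546  0.756   0.001 ]
 [ 0.756  -0.6546 -0.0006]
 [ 0.0002  0.0011 -1.    ]]
q [-22.3263  29.0138  34.6605 110.9232 -22.2355  46.7032 -16.4131]
0.11199891166999654 theta 0.7945256051730074
```

View pics/h.png

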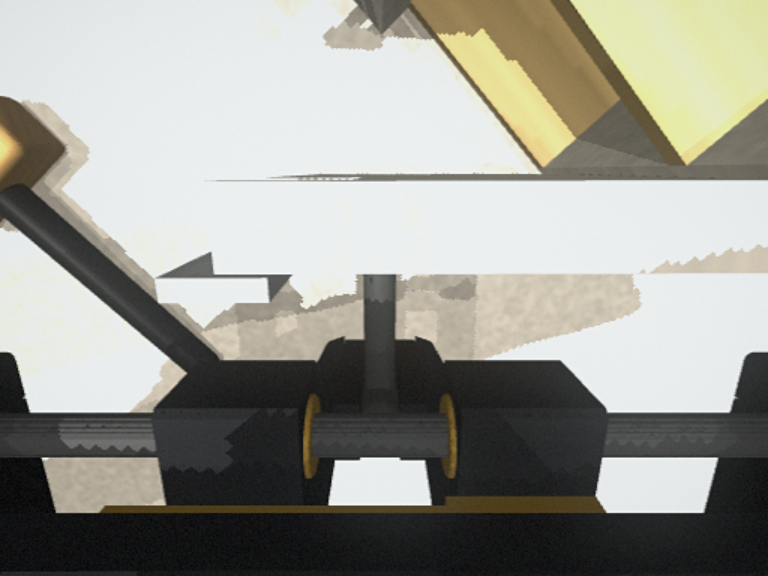

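```bash
python3 -m pendant '[[[0.5,-0.88,0.41,0,-0.085],[0.5,-0.88,0.41,0,-0.085],[0.5,-0.88,0.41,0,-0.085],[0.5,-0.88,0.41,0,-0.085],[0.5,-0.88,0.41,0,-0.085],[0.5,-0.88,0.41,0,-0.085],[0.5,-0.88,0.41,0,-0.085],[0.5,-0.88,0.41,0,-0.085],[0.5,-0.88,0.41,0,-0.085],[0.5,-0.88,0.41,0,-0.085]]]' 15
python3 - <<'E'
from fit import *
s=st(); H=np.array([.6345,-.1198]); v=np.array(s['tcp_pos'])[:2]-H
print(np.linalg.norm(v),'theta',np.arctan2(v[1],v[0])-np.radians(115.8+0.0))
c=bot.camera('wrist'); save(c,'i.png')
E
```

```text
clock: 22.35
tcp_pos: [0.5385, -0.1764, 0.3275]
tool_rot: [[-0.139, 0.99, -0.001], [0.99, 0.139, 0.001], [0.001, -0.001, -1.0]]
contact_force: [-1.0, 1.8, 1.0]
width: 0.0115
t 22.35 tcp [ 0.5385 -0.1764  0.3275] w 0.011510702615680931 F [-1.0014  1.8372  0.9793]
[[-0.1393  0.9902 -0.001 ]
 [ 0.9902  0.1393  0.0009]
 [ 0.001  -0.0009 -1.    ]]
q [ -3.0833  29.571   22.147  105.7158 -14.6434  47.5738  34.4307]
0.11142934595765264 theta -4.629564931345685
```

View pics/i.png

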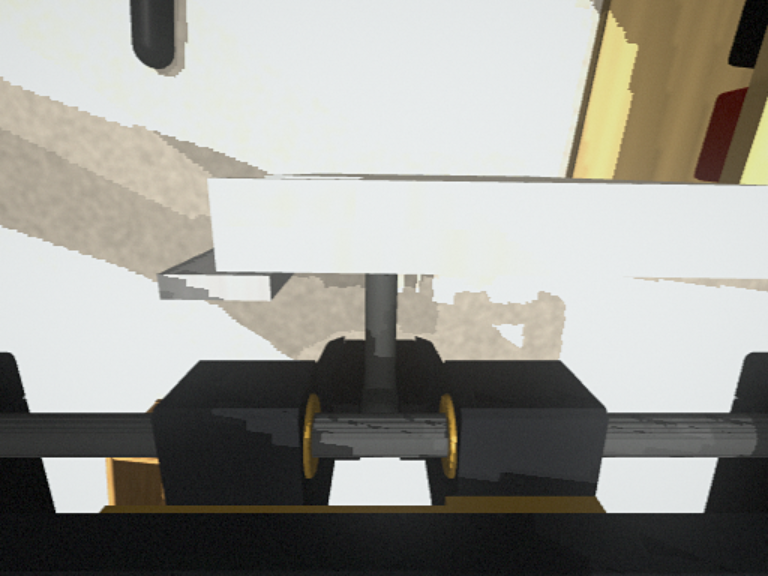

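```bash
python3 -m pendant '[[[3,0,0,0,0],[4,0,0,0,0],[4,0,0,0,0],[4,0,0,-1,0],[4,0,0,-2.5,0],[4,0,0,-2.5,0],[4,0,0,-2,0],[0,2.5,4,0,0.1],[0,3.5,4.5,0,0],[0,3,4,0,0]]]' 15
python3 - <<'E'
from fit import *
go([.64,.0126,.33],2.2)
cs=[bot.camera(n) for n in('scene','side','wrist')]
save(cs[2],'j.png'); save(cs[0],'j0.png'); 
for c in cs:
  for t in ('bolt_tab','keeper'):
    for d in bot.mark_of(c,t)[:2]: print(t,np.array(d['point']),d['score'])
E
```

```text
clock: 23.65
tcp_pos: [0.6583, -0.0767, 0.4084]
tool_rot: [[-0.038, 0.999, 0.001], [0.999, 0.038, 0.0], [0.0, 0.001, -1.0]]
contact_force: [0.4, -0.4, 0.4]
width: 0.0119
t 23.65 tcp [ 0.6583 -0.0767  0.4084] jaw 2.195528865947106 turn -7.80360105210039e-05 shift before turn [ 8.9939 -1.4998  7.8444] after turn [ 8.994  -1.4991  7.8444] w 0.011905034308156329 F [ 0.3822 -0.3845  0.3598]
bolt_tab [ 0.4366  0.3848 -0.0037] 0.4
keeper [0.3755 0.0673 0.0195] 0.72
keeper [0.645  0.0439 0.2116] 0.63
bolt_tab [0.6489 0.0087 0.1811] 0.61
keeper [0.6457 0.0466 0.2183] 0.89
bolt_tab [0.6491 0.013  0.1787] 0.61
keeper [0.6464 0.0488 0.2142] 0.67
keeper [0.6525 0.0115 0.1751] 0.62
```

View pics/j.png

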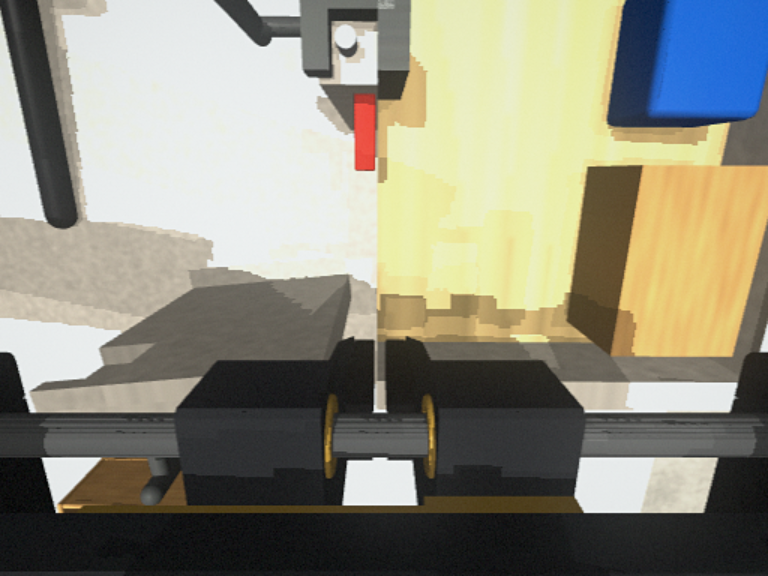

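View pics/j0.png

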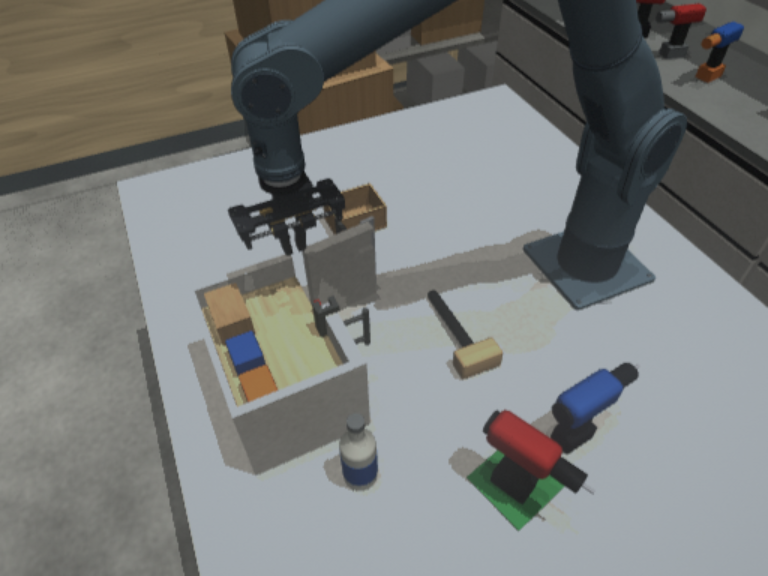

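```bash
cat >> h.py <<'E'
def back(c,u,z):
    V=np.array(c['view']); K=np.array(c['K']); d=np.linalg.inv(K)@[u[0],u[1],1]; d=np.array([d[0],-d[1],-d[2]])
    R=V[:3,:3]; o=-R.T@V[:3,3]; w=R.T@d; return o+w*(z-o[2])/w[2]
E
python3 - <<'E'
from h import *
c=bot.camera('wrist')
for u in ((355,94),(376,94),(355,170),(376,170),(365.5,132)): print(back(c,np.array(u)/1.5,.179))
print(back(c,np.array((345,40))/1.5,.205))
go([.65,.01,.33])
E
```

```text
[0.6408 0.0229 0.179 ]
[0.6505 0.0233 0.179 ]
[ 0.6415 -0.0107  0.179 ]
[ 0.6516 -0.0103  0.179 ]
[0.6461 0.0067 0.179 ]
[0.6381 0.038  0.205 ]
t 24.15 tcp [ 0.6565 -0.0795  0.4078] jaw 2.0796307908725606 turn 0 shift before turn [ 8.9713 -0.3217  7.7829] after turn [ 8.9713 -0.3217  7.7829] w 0.00035069878515032267 F [ 0.0325 -0.0852 -0.7372]
```

```bash
python3 -m pendant '[[[0,3.5,-0.2,0,0],[0,3.5,-0.2,0,0],[0,1.6,-0.1,0,0],[0,0,0,2,0],[0,0,0,2,0],[0,0,0,1.5,0],[0,0,0,0,0],[0,0,0,0,0],[0,0,0,0,0],[0,0,0,0,0]]]' 15
python3 - <<'E'
from h import *
go([.648,.006,.324])
c=bot.camera('wrist'); save(c,'k.png')
c=bot.camera('side'); im=c['image']; u=px(c,(.65,.01,.18)).astype(int); print(u)
c['image']=im[max(0,u[1]-60):u[1]+60,u[0]-80:u[0]+80]; save(c,'k2.png',5)
E
```

```text
clock: 25.4
tcp_pos: [0.6489, 0.0073, 0.353]
tool_rot: [[-0.038, 0.999, 0.001], [0.999, 0.038, 0.0], [0.0, 0.001, -1.0]]
contact_force: [0.1, 0.1, -0.6]
width: 0.0007
t 25.4 tcp [0.6489 0.0073 0.353 ] jaw 2.1837803515727563 turn 0 shift before turn [-0.1297 -0.1023  2.9011] after turn [-0.1297 -0.1023  2.9011] w 0.0007332321283710847 F [ 0.0908  0.0574 -0.5887]
[288 172]
```

View pics/k.png

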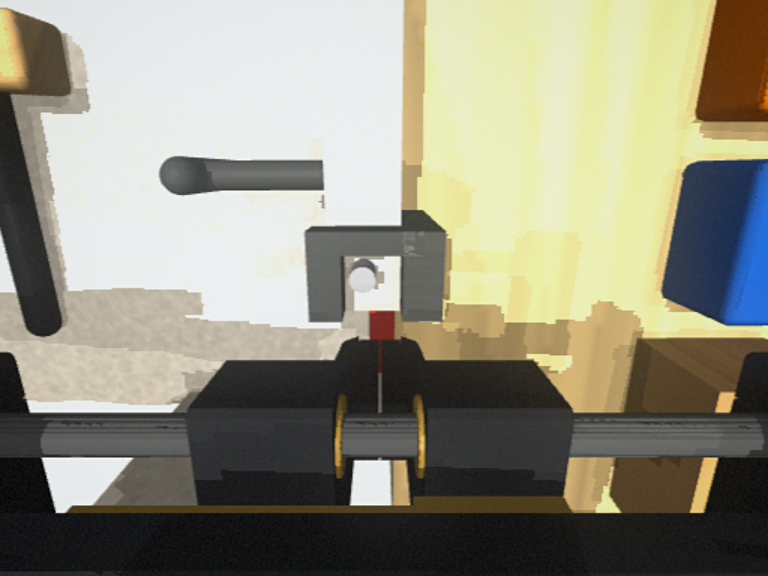

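View pics/k2.png

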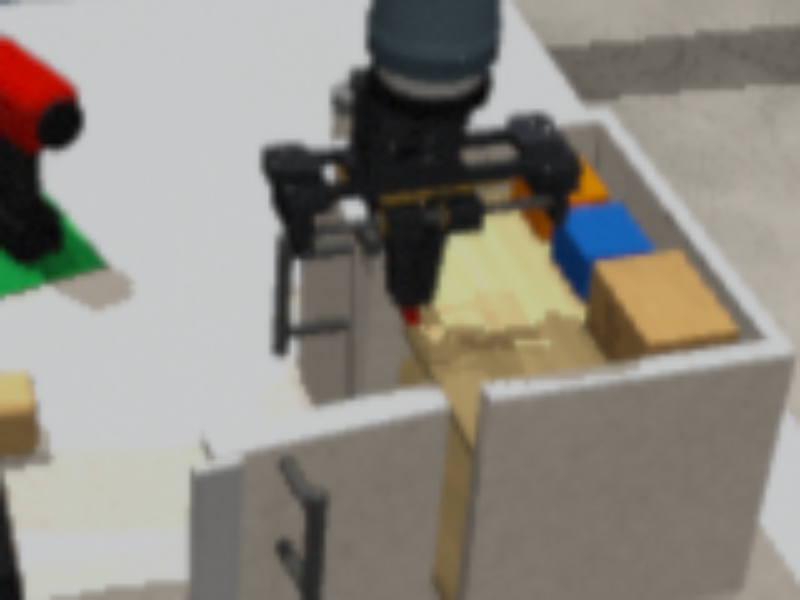

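Fingers are centred over the tab (tab at ~(381,325)–behind the fingers) with the keeper just ahead. Push down slowly.

```bash
python3 -m pendant '[[[0,-0.1,0,0.3,0],[0,0,0,0.3,0],[0,0,0,0.3,0],[0,0,0,0.3,0],[0,0,0,0.3,0],[0,0,0,0.3,0],[0,0,0,0.3,0],[0,0,0,0.3,0],[0,0,0,0.25,0],[0,0,0,0,0]]]' 15
python3 - <<'E'
from h import *
go([.648,.006,.324])
c=bot.camera('wrist'); save(c,'l.png')
E
```

```text
clock: 26.75
tcp_pos: [0.6488, 0.0065, 0.3255]
tool_rot: [[-0.038, 0.999, -0.0], [0.999, 0.038, 0.0], [0.0, -0.0, -1.0]]
contact_force: [-0.1, -0.8, 0.0]
width: 0.0005
t 26.75 tcp [0.6488 0.0065 0.3255] jaw 2.183136334749063 turn 0 shift before turn [-0.0457 -0.0785  0.1485] after turn [-0.0457 -0.0785  0.1485] w 0.0004842093061601614 F [-0.1068 -0.8145  0.0422]
```

View pics/l.png

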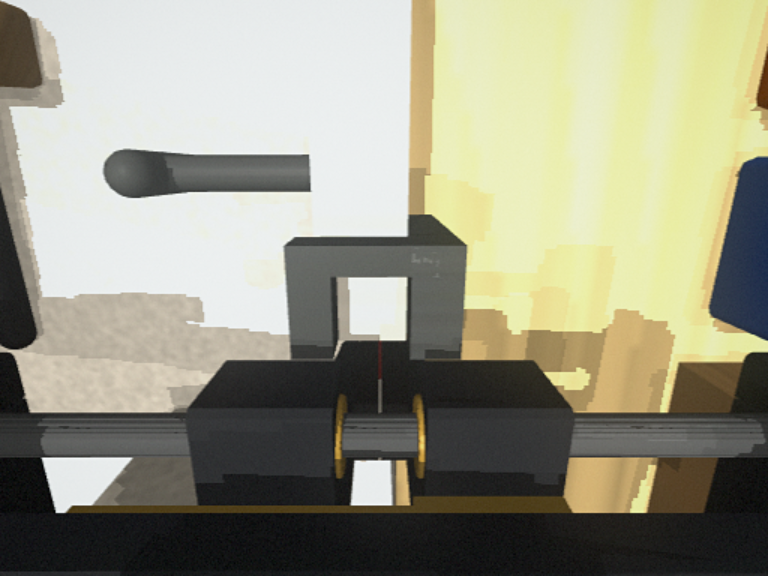

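```bash
python3 -m pendant '[[[0,0,0,0.1,0],[0,0,0,0.1,0],[0,0,0,0,0],[0,0,0,0,0],[0,0,0,-1,0],[0,0,0,-2.5,0],[0,0,0,-2.5,0],[0,0,0,-2.5,0],[3,-2,0,0,0],[3,-4,0,0,0]]]' 15
python3 - <<'E'
from h import *
go([.584,.075,.327])
cs=[bot.camera(n) for n in ('wrist','scene','side')]; save(cs[0],'m.png')
for c in cs:
  for t in ('bolt_tab','passive_handle','passive_hinge'):
    for d in bot.mark_of(c,t)[:1]: print(t,np.array(d['point']),d['score'])
E
```

```text
clock: 28.05
tcp_pos: [0.6511, -0.0533, 0.4083]
tool_rot: [[-0.041, 0.999, -0.0], [0.999, 0.041, 0.001], [0.001, -0.0, -1.0]]
contact_force: [0.0, 0.1, -0.5]
width: 0.0182
t 28.05 tcp [ 0.6511 -0.0533  0.4083] jaw 2.359664324579601 turn 0 shift before turn [13.0889 -6.1708  8.1438] after turn [13.0889 -6.1708  8.1438] w 0.01818151997859526 F [ 0.0253  0.0649 -0.4651]
passive_handle [0.5867 0.07   0.1677] 0.77
bolt_tab [ 0.4348 -0.3605  0.036 ] 0.65
passive_handle [0.5837 0.0736 0.1677] 0.59
passive_hinge [0.6225 0.1807 0.1688] 0.66
bolt_tab [0.6464 0.0116 0.1561] 0.4
passive_handle [0.5833 0.077  0.1743] 0.68
passive_hinge [0.6229 0.1806 0.1651] 0.7
```

View pics/m.png

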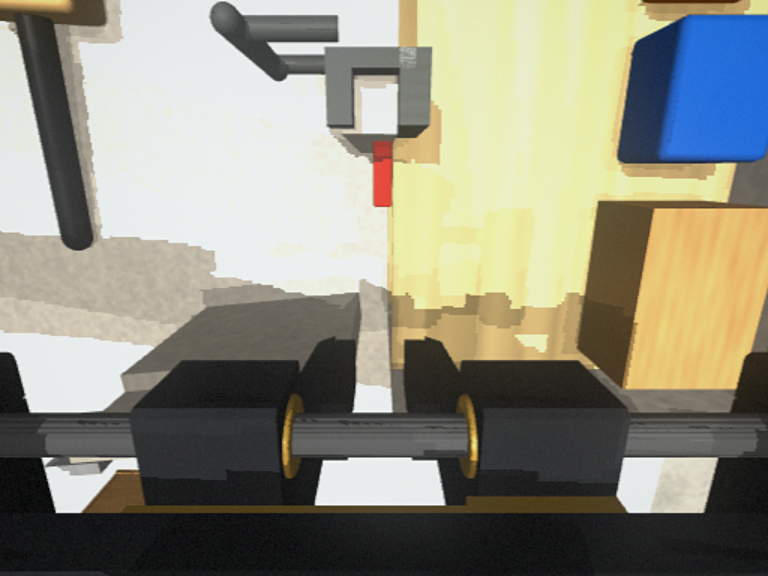

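Bolt is drawn: the rod has left the keeper (keeper pocket at ~(377,107) is empty) and the tab is lower. Next the passive handle.

```bash
python3 -m pendant '[[[5,4.4,-2.1,0,-0.0],[5,4.4,-2.1,0,0],[5,4.2,-2.0,0,0],[5,0,0,0,-0.17],[5,0,0,0,-0.17],[5,0,0,0,-0.17],[5,0,0,0,-0.17],[5,0,0,0,-0.17],[5,0,0,0,-0.17],[5,0,0,0,-0.17]]]' 15
python3 -m pendant '[[[5,0,0,0,-0.17],[5,0,0,0,-0.17],[5,0,0,1,-0.02],[5,0,0,1,0],[5,0,0,0.5,0],[5,0,0,0,0],[5,0,0,0,0],[5,0,0,0,0],[5,0,0,0,0],[5,0,0,0,0]]]' 15
python3 - <<'E'
from h import *
s=st();go([.584,.0745,.327],92.2)
c=bot.camera('wrist'); im=c['image']
for z in (.202,.1):
    u=px(c,(.584,.0745,z)); print(z,u)
    cv2.circle(im,(int(u[0]),int(u[1])),3,(0,255,0),-1)
save(c,'n.png')
cs=[bot.camera(n) for n in ('scene','side')]; save(cs[0],'n0.png')
for c in cs:
    for d in bot.mark_of(c,'passive_handle')[:1]: print(np.array(d['point']),d['score'])
E
```

```text
clock: 29.9
tcp_pos: [0.5842, 0.0741, 0.409]
tool_rot: [[-0.944, 0.33, 0.0], [0.33, 0.944, 0.0], [-0.0, 0.0, -1.0]]
contact_force: [-0.5, 0.8, -0.6]
width: 0.0497
clock: 31.15
tcp_pos: [0.5842, 0.0739, 0.3841]
tool_rot: [[-1.0, -0.017, 0.0], [-0.017, 1.0, 0.0], [-0.0, 0.0, -1.0]]
contact_force: [0.5, 0.1, 0.8]
width: 0.0506
t 31.15 tcp [0.5842 0.0739 0.3841] w 0.05063435587879288 F [0.531  0.1075 0.833 ]
[[-0.9999 -0.0171  0.0003]
 [-0.0171  0.9999  0.    ]
 [-0.0003  0.     -1.    ]]
q [-14.1963  26.0308   3.4769  99.0698  -1.8608  54.9398  80.9787]
t 31.15 tcp [0.5842 0.0739 0.3841] jaw 90.98136125003764 turn -0.021269258579231214 shift before turn [0.0231 0.0603 5.7056] after turn [0.0218 0.0608 5.7056] w 0.05063435587879288 F [0.531  0.1075 0.833 ]
0.202 [255.271 230.422]
0.1 [254.4345 188.2848]
[0.5836 0.0698 0.1721] 0.98
[0.5844 0.0775 0.1724] 0.59
```

View pics/n.png

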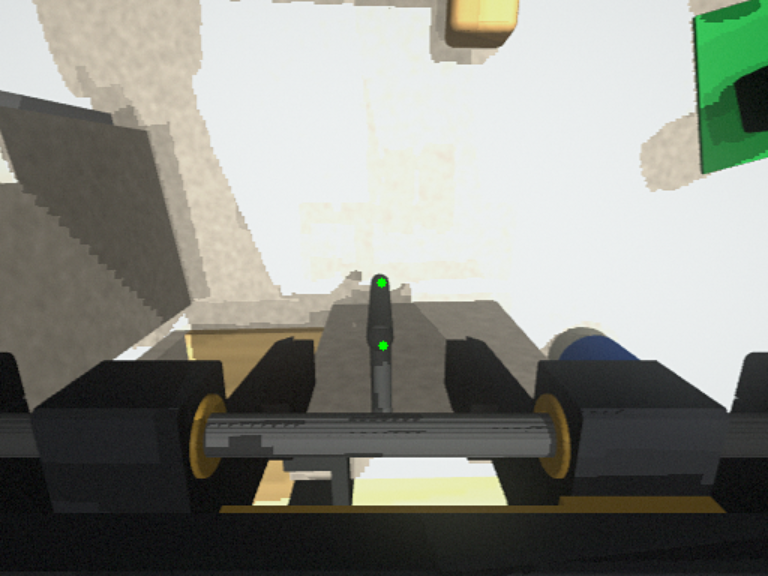

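View pics/n0.png

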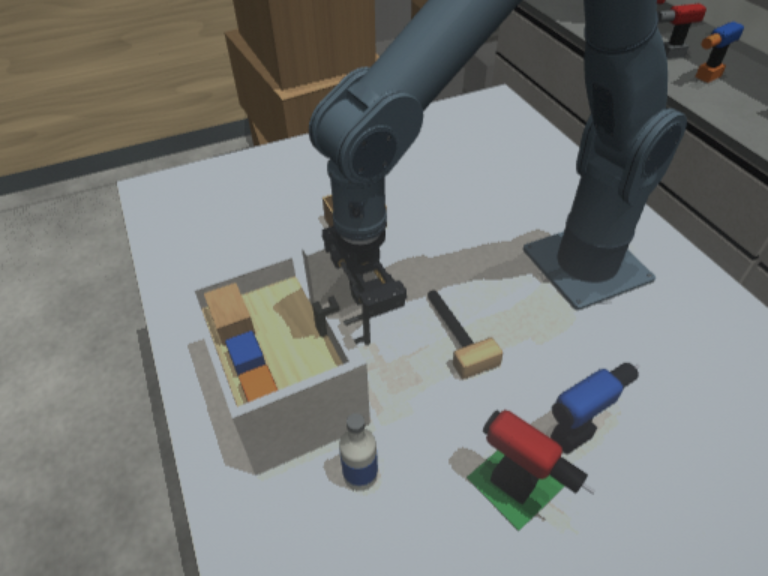

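```bash
python3 -m pendant '[[[5,0,0.05,1,-0.02],[5,0,0,1.2,0],[5,0,0,1.2,0],[5,0,0,1.2,0],[5,0,0,1.1,0],[5,0,0,0,0],[0.5,0,0,0,0],[0.5,0,0,0,0],[0.5,0,0,0,0],[0.5,0,0,0,0]]]' 15
python3 - <<'E'
from h import *
go([.584,.0745,.327],92.2)
c=bot.camera('wrist'); save(c,'o.png')
E
```

```text
clock: 32.65
tcp_pos: [0.5842, 0.0744, 0.3271]
tool_rot: [[-0.999, -0.037, 0.0], [-0.037, 0.999, -0.0], [-0.0, -0.0, -1.0]]
contact_force: [-1.5, -7.8, 1.1]
width: 0.0118
t 32.65 tcp [0.5842 0.0744 0.3271] jaw 92.13778627904411 turn -0.0010858342705973743 shift before turn [0.0213 0.014  0.0111] after turn [0.0213 0.014  0.0111] w 0.011811584740059803 F [-1.5475 -7.8128  1.1004]
```

View pics/o.png

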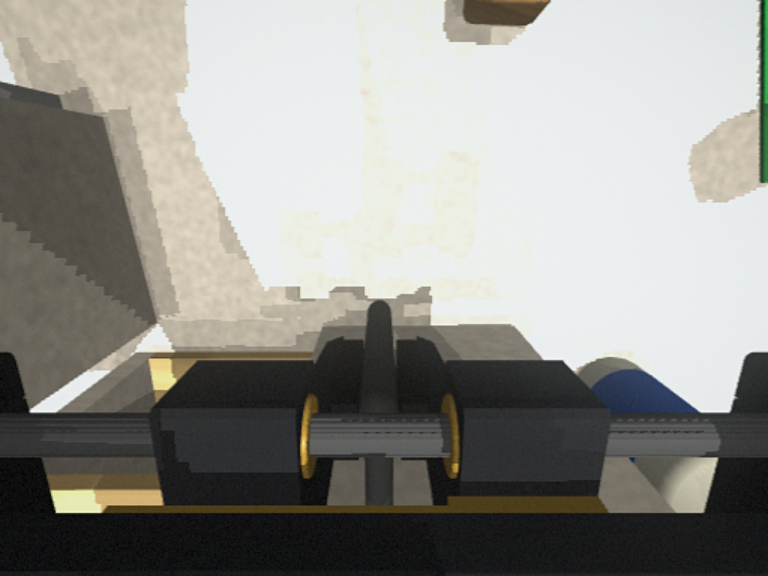

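```bash
python3 -m pendant '[[[0.5,0.6,0.26,0,0.06],[0.5,0.88,0.41,0,0.085],[0.5,0.88,0.41,0,0.085],[0.5,0.88,0.41,0,0.085],[0.5,0.88,0.41,0,0.085],[0.5,0.88,0.41,0,0.085],[0.5,0.88,0.41,0,0.085],[0.5,0.88,0.41,0,0.085],[0.5,0.88,0.41,0,0.085],[0.5,0,0,0,0]]]' 15
python3 - <<'E'
from h import *
s=st()
c=bot.camera('wrist'); save(c,'p.png')
E
```

```text
clock: 33.95
tcp_pos: [0.5226, 0.1299, 0.3271]
tool_rot: [[-0.764, 0.645, 0.0], [0.645, 0.764, 0.001], [0.0, 0.001, -1.0]]
contact_force: [0.8, 0.8, 0.4]
width: 0.0114
t 33.95 tcp [0.5226 0.1299 0.3271] w 0.011410624834597418 F [0.779  0.8338 0.4456]
[[-0.7644  0.6447  0.0004]
 [ 0.6447  0.7644  0.0006]
 [ 0.0001  0.0007 -1.    ]]
q [-28.5749  26.0956  12.5579 109.4936  -7.783   45.1893  38.0919]
```

View pics/p.png

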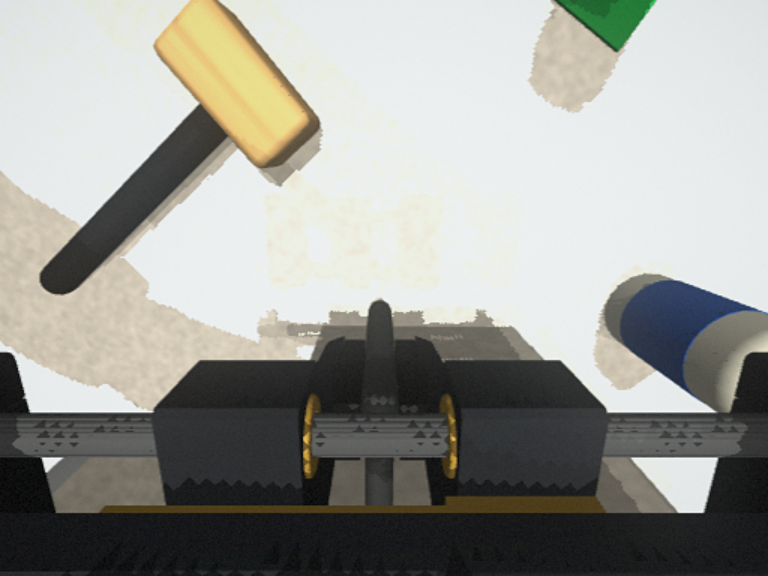

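```bash
python3 -m pendant '[[[0.5,0.9,0.42,0,0.087],[0.5,0.9,0.42,0,0.087],[0.5,0.9,0.42,0,0.087],[0.5,0.9,0.42,0,0.087],[0.5,0.9,0.42,0,0.087],[0.5,0.9,0.42,0,0.087],[0.5,0.9,0.42,0,0.087],[0.5,0.9,0.42,0,0.087],[0.5,0.9,0.42,0,0.087],[0.5,0.9,0.42,0,0.087]]]' 15
python3 - <<'E'
from h import *
s=st(); H=np.array([.6237,.1803]); v=np.array(s['tcp_pos'])[:2]-H; v0=np.array([.5842,.0744])-H
print(np.linalg.norm(v), (np.arctan2(v0[1],v0[0])-np.arctan2(v[1],v[0]))%6.283)
save(bot.camera('scene'),'q.png')
E
```

```text
clock: 35.25
tcp_pos: [0.5194, 0.2245, 0.3271]
tool_rot: [[0.004, 1.0, 0.0], [1.0, -0.004, -0.001], [-0.001, 0.0, -1.0]]
contact_force: [-0.3, -1.0, 0.5]
width: 0.0115
t 35.25 tcp [0.5194 0.2245 0.3271] w 0.011521596112484966 F [-0.324  -0.9725  0.5212]
[[ 0.0039  1.      0.0004]
 [ 1.     -0.0039 -0.0007]
 [-0.0007  0.0004 -1.    ]]
q [-46.0486  29.7991  24.0565 105.9703 -15.8752  47.533  -14.229 ]
0.11329929929801288 1.614673815214374
```

View pics/q.png

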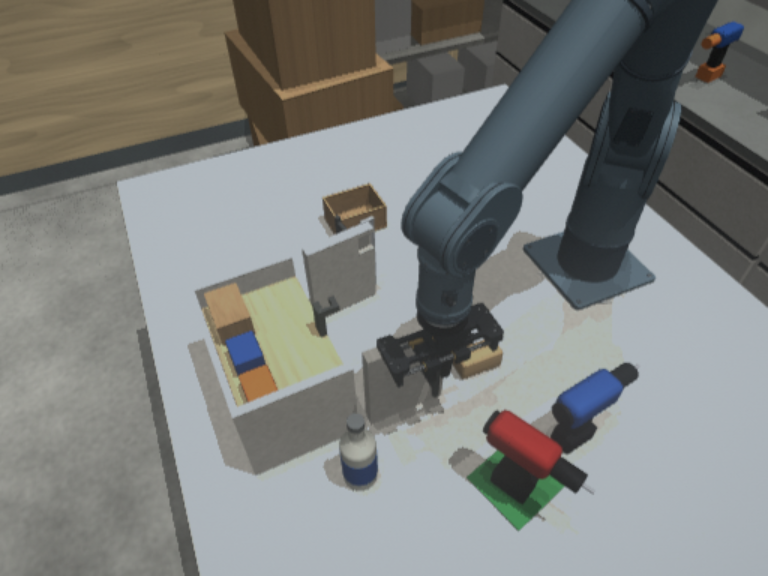

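Both doors stand about square. Release, rise and back off.

```bash
python3 -m pendant '[[[2,0,0,0,0],[4,0,0,0,0],[4,0,0,0,0],[4,0,0,0,0],[4,0,0,0,0],[4,0,0,-1,0],[4,0,0,-2.5,0],[4,0,0,-3,0],[4,0,0,-3,0],[4,0,0,0,0]]]' 15
python3 - <<'E'
from fit import *
go([.52,.22,.4])
cs=[bot.camera('scene'),bot.camera('side')]
save(cs[0],'r0.png'); save(cs[1],'r1.png')
for c in cs:
  for t in ('drill_center','mat','active_handle','active_hinge','passive_handle','passive_hinge','bolt_tab'):
    for d in bot.mark_of(c,t)[:1]: print(t,np.array(d['point']),d['score'])
E
```

```text
clock: 36.55
tcp_pos: [0.5196, 0.2253, 0.4248]
tool_rot: [[0.002, 1.0, 0.004], [1.0, -0.002, 0.003], [0.003, 0.004, -1.0]]
contact_force: [0.1, 0.0, -0.3]
width: 0.0402
t 36.55 tcp [0.5196 0.2253 0.4248] jaw -0.1188367721938965 turn 0 shift before turn [-0.5373  0.0278  2.4743] after turn [-0.5373  0.0278  2.4743] w 0.04024216079875625 F [ 0.0906  0.0491 -0.3093]
drill_center [0.4482 0.3846 0.0831] 0.66
mat [0.4383 0.3848 0.0007] 0.71
active_handle [ 0.5354 -0.1788  0.1711] 0.63
active_hinge [ 0.6334 -0.1215  0.1688] 0.83
passive_handle [0.5225 0.2275 0.1724] 0.76
passive_hinge [0.6255 0.1768 0.1671] 0.9
bolt_tab [ 0.4383 -0.3588  0.0326] 0.66
drill_center [0.4448 0.3902 0.0869] 0.55
mat [ 0.44    0.381  -0.0017] 0.86
active_handle [ 0.5369 -0.1835  0.1672] 0.61
active_hinge [ 0.6355 -0.1199  0.1729] 0.77
passive_hinge [0.6246 0.1779 0.168 ] 0.97
bolt_tab [0.4544 0.161  0.1595] 0.41
```

View pics/r0.png

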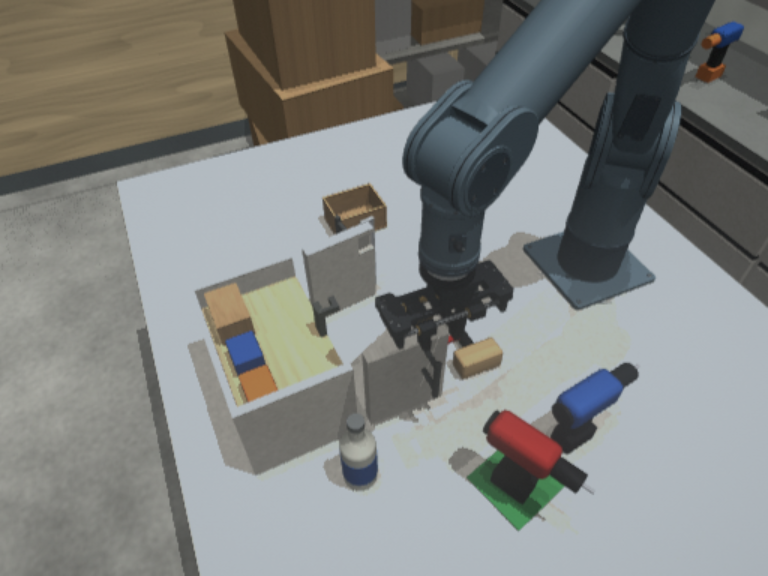

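View pics/r1.png

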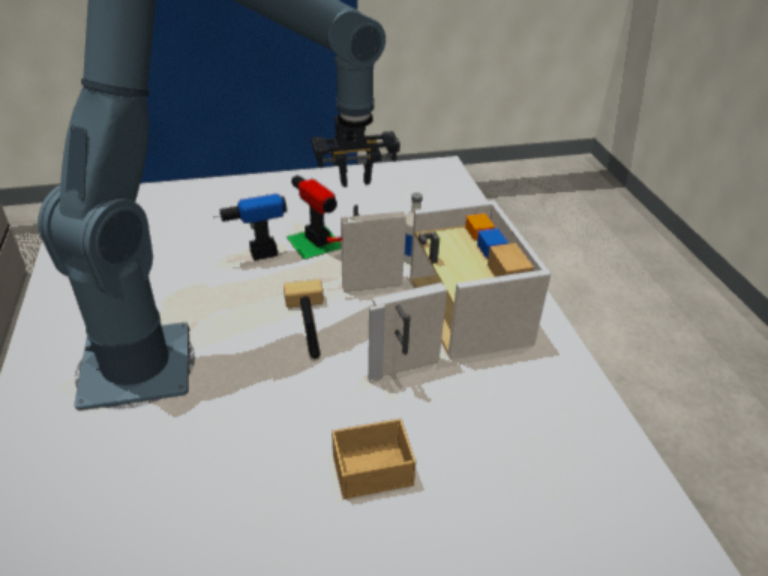

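Scene: both doors are square to the cupboard, the red drill is upright on the mat (scene ~(517,470)), the gripper is clear above, and the other objects are where they were. The tab reads about 159 mm high, so the bolt is drawn. Handing in.

```bash
python3 -c "
from workcell import bot
print(bot.finish_job())"
```

```text
the job is handed in; nothing more can be done
None
```

The cupboard is open and the job was handed in at about 37 s; the system gave no verdict.

- **Red drill:** I set it down on the mat while still gripping it, held it there about a second, then let go. It stands upright about 10 mm from the mat's centre, where I aimed to keep the fingers clear of the blue drill.
- **Doors:** I swung both by their handles. The gripper's position put the active door at about 1.65 rad and the passive door at about 1.61 rad.
- **Bolt:** I pushed the red tab down to about 20 mm of travel or a little more. The rod was gone from the keeper in the wrist picture, and the tab read 156 to 160 mm high, against 158 mm when fully drawn.

In the final pictures the other objects look unmoved and the gripper is clear. Two readings of the bolt tab from the scene camera, one right after drawing it and one at the end, were plainly wrong: they landed on the cardboard box. The side camera's readings had low scores (about 0.4), so I relied mainly on the fingertip depth and the wrist picture. No check failed.

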